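Unlatch the valve cassette from the dosing case

TASK

Slide the clear guard door by its knob all the way to the end away from the valve cassette (the one with the round coil on top) and leave it open. Then pinch that cassette's two side catches together while it sits in its dock, lift it straight out and finish while still holding it by the pinched catches, upright and still, over the case, with its underside at least 4 cm above the rim and nothing but the gripper carrying it. Leave the other cassette seated and everything else where it is.

Things in the scene. Friction and masses are not known exactly. Their poses are not given: they have to be found in the camera images.
- case: Clear acrylic case fixed to the table: 230 mm along its x, 420 along its y, walls 6 mm thick, rim 115 mm above the table (track rails to 125). Origin: centre of its underside, on the table. Two like grey docks, 79 x 79 mm, tops 51 mm above the table, stand on its grey floor (6 mm up) at its y = +100 and -100 mm, x = 0; they hold the two cassettes, either way round.
- guard_door (a joint): Clear guard door, 222 x 200 x 5 mm, aluminium edges, sliding along the case's y over its top (top surface 122 mm above the table). Value (m) = y of its centre in the case's frame: about 0 at the start (half over each dock); end stops +0.1 (over the +y dock, -y dock open) and -0.1 (the reverse). Friction 1.5 N; stays where left.
- door_knob (a point): Mid-height of the black round knob at the centre of the guard door: an upright post 28 mm in diameter with a 32 mm wide, 5 mm thick cap, standing 41 mm above the door's top surface. This point is 143 mm above the table, 21 mm above the door's top surface.
- valve: Valve cassette, the one to take out: white block with ONE ROUND black coil (34 mm diameter, 13 mm high) on top. 0.14 to 0.27 kg. Origin: centre of its underside, 6 mm above the table when seated; x, y then parallel to the case's. Block 34 mm along x, 60 along y, 92 high (105 with coil); below 52 mm its y ends are 60 mm wide along x. 1.5 mm play in the dock all round.
- valve_grip (a point): Point midway between the valve cassette's two catches at finger height, 79 mm above its underside. The catches are upright grey plates, 24 mm wide along y, on its -x and +x sides: pinch along the cassette's x. Their ribbed finger area spans 66 to 92 mm above the underside; outer faces 60 mm apart released, 46 mm pressed home.
- valve_front (a joint): Travel (m) of the valve cassette's -x catch: 0 released, 0.007 pressed home; spring 2.5 N at 0, 6 N at 0.007. A barb at its foot locks 4.5 mm under the dock's lip: the cassette cannot be lifted until BOTH catches are pressed in by more than 5 mm; pressed home, it lifts straight up.
- valve_rear (a joint): The same for the valve cassette's +x catch.
- driver: The other cassette, to be left seated: same body and catches, but with a flat RECTANGULAR black block (32 x 56 x 9 mm) on top. Sits in the other dock. Origin: centre of its underside.
- elbow: Loose white L-shaped pipe elbow, about 55 mm, 24 mm high, lying on the floor of the case between the docks, nearer the case's -x wall. Leave alone.
- collar: Loose white ring, 32 mm across, 18 mm high, on the floor of the case between the docks, nearer the +x wall. Leave alone.
- wrench: Steel wrench, 160 mm, flat on the table to the right. Leave alone.
- screwdriver: Black-handled screwdriver, 180 mm, on the table to the left. Leave alone.
- jar: Glass jar, 64 mm across, 80 mm high, on the table to the right. Leave alone.
- mug: White mug, 80 mm across, 90 mm high, on the table to the left. Leave alone.
- spare_coil: Spare solenoid valve, black coil on a white block, about 45 x 40 x 60 mm, on the table to the right. Leave alone.
Not all that is in view belongs to the job. What is shaped like the valve but red is not meant.

How it is judged:
On the way, in this order (a step that is already met when the one before it is completed fails the run):
1. the guard door is slid to the end away from the valve cassette, which is still seated (horizontal distance between door_knob and valve above 0.183 m and z of valve in the frame of case below 0.012 m), for 0.2 s.
2. both catches of the seated valve cassette are pinched in by more than 5 mm (value of joint each of valve_front, valve_rear above 0.005 m and contact force between valve and the fingers above 1 N and z of valve in the frame of case below 0.012 m), for 0.1 s.
At the end, for the whole second after the job is handed in: Valve cassette in the fingers, both catches in by over 4.5 mm, underside over 150 mm up, tilt under 0.35 rad, under 20 mm/s, within 200 mm of the case's centre, touching neither case nor door; door within 15 mm of an end of its track; other cassette seated within 6 mm of its start (height (world z) of valve above 0.15 m and angle between valve's own z axis and vertical below 0.35 rad and value of joint each of valve_front, valve_rear above 0.0045 m and contact force between valve and the fingers above 1 N and contact force between valve and case below 0.1 N and horizontal distance between valve and case below 0.2 m and linear speed of valve below 0.02 m/s and (value of joint guard_door above 0.085 m or value of joint guard_door below -0.085 m) and z of driver in the frame of case below 0.012 m and distance of driver from where it was at the start of the episode below 0.006 m); the arm keeps its last pose, push and grip.
It fails at once if the other cassette is pulled or knocked out of place (more than 10 mm) (distance of driver from where it was at the start of the episode above 0.01 m).
It fails at once if a bystander is moved by more than 30 mm (distance of any of elbow, collar, wrench, screwdriver, jar, mug, spare_coil from where it was at the start of the episode above 0.03 m).
It also fails if it takes over 48 s, if anything falls off the work surface, if the arm or the gripper's body presses on something with over 40 N, if the wrist force passes 120 N, or if a joint passes its speed limit or range.

ROBOT

A 6-joint arm with a two-finger parallel gripper is mounted at the origin on the work surface. World frame = base frame: x ahead of the robot, y to its left, z up, the work surface at z = 0. Lengths are in m, angles in rad, forces in N, time in s.
With the tool pointing down it reaches from about 0.35 to 0.775 m from the base axis. Payload 5.5 kg.
Tool frame: the origin (TCP) lies between the finger pads; the fingertips stand 19 mm ahead of it and the grasp point (between the pads) is the TCP; z points along the fingers, y is the direction in which the jaws open and shut (so a half turn about z gives the same grasp; the last joint's range is limited). The gripper opens to 85 mm and grips with 20 to 120 N. Pads are 22 mm wide; open, the fingers measure 114 mm over their backs; the gripper's body (76 mm by 85 mm) begins 54 mm behind the grasp point. The pads swing forward as they close: fully open they stand 13 mm farther back than shut.
Start: joints at [0.966, 0.313, 0.046, 1.304, 0, 1.431], TCP at [0.258, 0.514, 0.25] pointing down, gripper open.
Joint ranges: [-2.76, 2.76], [-0.86, 1.69], [-1.03, 1.26], [-2.2, 2.34], [-1.47, 1.5], [-3.14, 3.14]. Speed limits (rad/s): [2.57, 2.57, 3.14, 3.14, 3.14, 3.14].

INTERFACE

Orientations are given as a unit quaternion [w, x, y, z].
In Python, from workcell import get_state, cams, workorder gives the robot as it stands.
- The arm moves only by the tool play_rows, never from a script. Its argument "series" is text: rows parted by semicolons, each of 7 numbers parted by spaces: the opening in per cent of the stroke, from 0 (shut) to 100 (fully open), then the shift along the tool's x, y, z in cm, then the turn, a rotation vector about the tool's x, y, z in degrees. A call has 1 to 12 rows; each row shifts and turns the commanded pose from where the row before left it, along the tool's axes as they then stand; what a row does not reach is not made up. A row lasts 1/8 s, in which the tool goes at most 62.5 mm and 10.7 degrees, less where a joint would pass 70% of its speed; a pose out of reach is approached as far as the arm can. A call with a gripper value outside its range is refused whole. The fingers move at their own pace and stop on an object; "newtons" is the grip in N (left out, the last holds). Time passes only in rows, so rows that do not move let the fingers close. It gives the time, the measured TCP pose, the force and the opening at its end, in the units of the state.
- get_state(): the state, without advancing time (a new reading comes with each control period).
- cams.read_camera(name): name is "side" or "top" or "wrist"; returns the picture (480x640x3 uint8, red, green, blue); there is no depth.
- cams.get_calibration(name): a dict with "fx", "fy", "cx", "cy" (pixels), "rvec" (rotation vector, rad) and "tvec" (3), from world to camera coordinates, as OpenCV has them. Camera axes: x right, y down, z forward; pixel columns grow to the right and rows downward; lengths in m; the calibration is good to about 2 mm. A picture is of the moment at which its call begins: read the wrist's pose just before it. get_calibration takes no time and is no camera call; for the wrist camera it gives the pose at the moment of the call.
- workorder.hand_in(): hands the job in, once; it reports no verdict.
The state is a dict: "clock": time; "joint_pos": joint angles; "qvel": joint speeds; "tau": joint torques, N m; "tcp_pos": TCP position; "orientation": TCP orientation; "wrist_force": force on the tool from outside, world axes, zero at the start; "ft_torque": the same for the moment, N m; "finger_gap": finger opening in m.
Only numpy, scipy, OpenCV 4.12 (cv2) and the standard library are available. Lean on these libraries where they do the work, as an engineer would, in place of code of your own. Each camera call takes 0.05 s, during which the arm holds its last target.

## Working session

There is one attempt and no reset: what is moved stays moved. The work goes in short steps, Python scripts to look and compute and a tool call to move; the robot and the scene stay as the last step left them, time stands still between calls to the robot, and variables do not carry over. Pictures are saved under pics/ and viewed, and the job is handed in when it is done.

Besides the shell and the picture viewer there is one more tool, called as name(argument=value, ...), one argument or row to a line, values as JSON. play_rows: Moves the arm, as the interface text tells. Its arguments: {"type":"object","properties":{"series":{"type":"string"},"newtons":{"type":"number"}},"required":["series"]}

```bash
mkdir -p pics; cat > h.py <<'E'
import numpy as np,cv2
from workcell import get_state,cams,workorder
def shot(n,f):
    c=cams.get_calibration(n); im=cams.read_camera(n); cv2.imwrite('pics/'+f,cv2.cvtColor(im,cv2.COLOR_RGB2BGR)); return im,c
def ray(c,u,v,z):
    R=cv2.Rodrigues(np.array(c['rvec'],float))[0];t=np.array(c['tvec'],float).ravel()
    o=-R.T@t; d=R.T@np.array([(u-c['cx'])/c['fx'],(v-c['cy'])/c['fy'],1]); return o+d*(z-o[2])/d[2]
def proj(c,P):
    K=np.array([[c['fx'],0,c['cx']],[0,c['fy'],c['cy']],[0,0,1]])
    return cv2.projectPoints(np.array(P,float).reshape(-1,1,3),np.array(c['rvec'],float),np.array(c['tvec'],float),K,None)[0].reshape(-1,2)
E
python3 - <<'E'
from h import *
s=get_state();print(s)
for n in ['top','side']:
    im,c=shot(n,n+'0.png');print(c)
E
```

```text
{'clock': 0.0, 'joint_pos': array([9.66376452e-01, 3.13994616e-01, 4.49790779e-02, 1.30361798e+00,
       2.34545956e-05, 1.43116978e+00]), 'qvel': array([-1.80844133e-03,  2.21191282e-04,  1.03002233e-03,  1.44739811e-03,
       -8.47802526e-05,  4.43469573e-05]), 'tau': array([ 1.10444998e-04, -4.80630040e+01,  2.98531723e+01,  1.92882505e-02,
        2.04277802e-05,  3.80930965e-05]), 'tcp_pos': array([0.25747582, 0.5135909 , 0.24941219]), 'orientation': array([-3.44835130e-04,  2.30310330e-01,  9.73116801e-01, -8.51494198e-04]), 'wrist_force': array([-0.2741811 ,  0.45557116, -0.87983329]), 'ft_torque': array([ 0.0183176 ,  0.01781236, -0.03340045]), 'finger_gap': 0.08543660656966574}
{'fx': 590.0039110744566, 'fy': 590.0039110744566, 'cx': 323.6866537780306, 'cy': 236.2609645045965, 'rvec': array([ 2.14684514, -2.19953064,  0.09206225]), 'tvec': array([0.00386367, 0.49395538, 1.5436129 ])}
{'fx': 497.3649650120465, 'fy': 497.3649650120465, 'cx': 319.9398285685507, 'cy': 241.42638846484923, 'rvec': array([ 2.13431402,  1.03572148, -0.4310976 ]), 'tvec': array([-0.27987785, -0.18155973,  1.53724658])}
```

View pics/top0.png

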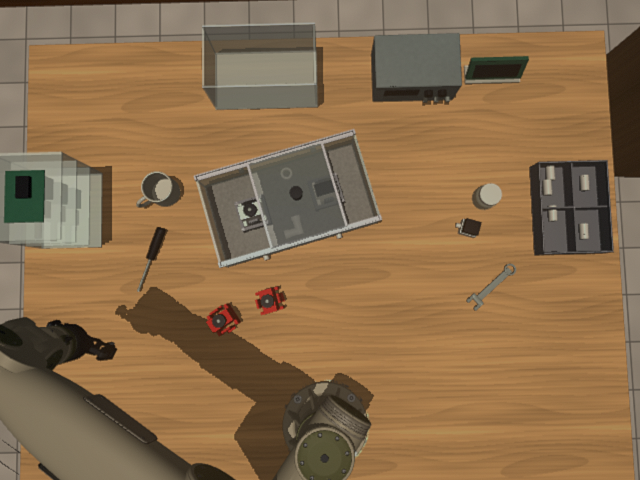

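View pics/side0.png

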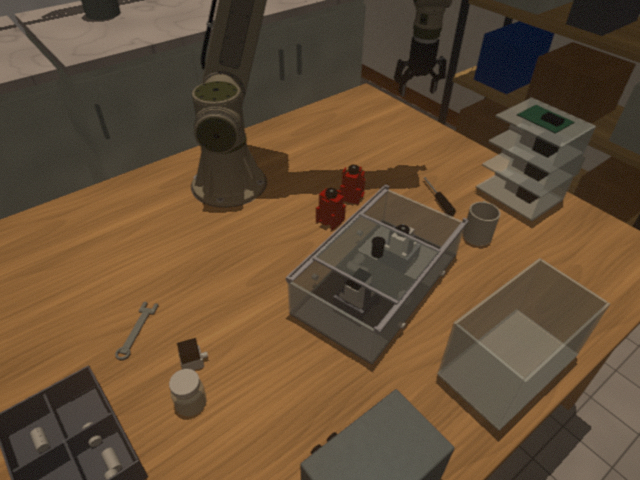

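```bash
python3 - <<'E'
from h import *
im=cv2.imread('pics/top0.png')
cv2.imwrite('pics/crop0.png',cv2.resize(im[120:280,185:395],None,fx=3.7,fy=3.7,interpolation=cv2.INTER_CUBIC))
im=cv2.imread('pics/side0.png')
cv2.imwrite('pics/crop1.png',cv2.resize(im[180:370,280:475],None,fx=3.1,fy=3.1,interpolation=cv2.INTER_CUBIC))
E
```

```text
(no output)
```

View pics/crop0.png

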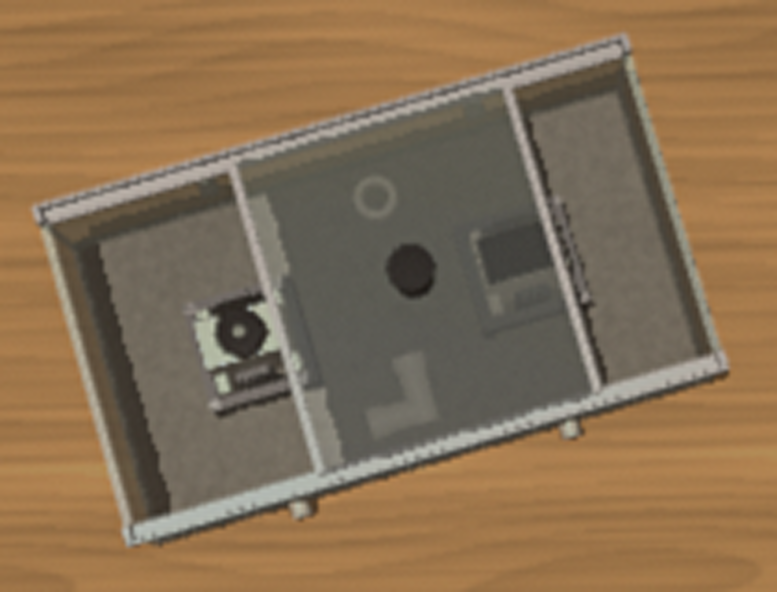

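View pics/crop1.png

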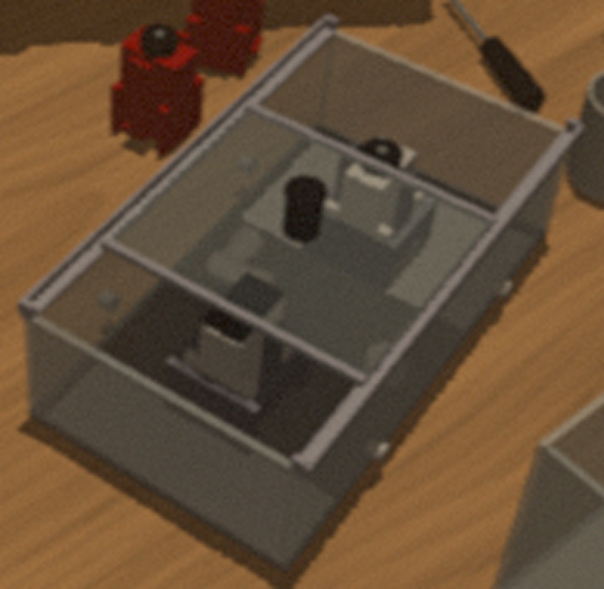

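```bash
python3 - <<'E'
from h import *
c=cams.get_calibration('top')
f=lambda u,v,z:ray(c,u/3.7+185,v/3.7+120,z)
P=[f(*p,.125)[:2] for p in [(36,208),(627,38),(729,362),(130,545)]]
print(np.round(P,4)); ctr=np.mean(P,0);print(ctr)
for i in range(4):
    d=P[(i+1)%4]-P[i];print(np.linalg.norm(d),np.degrees(np.arctan2(d[1],d[0])))
k=f(411,270,.16);print('knob',k)
co=f(241,331,.111);print('coil',co)
cs=cams.get_calibration('side')
g=lambda u,v,z:ray(cs,u/3.1+280,v/3.1+180,z)
print('knob side',g(304,189,.163),'coil side',g(382,150,.111))
print('side corners',g(330,20,.125),g(572,127,.125),g(305,465,.125),g(25,305,.125))
E
```

```text
[[ 0.6435  0.3108]
 [ 0.7507 -0.0924]
 [ 0.5271 -0.1545]
 [ 0.414   0.249 ]]
[0.58382208 0.0782307 ]
0.41718693966265497 -75.11689277262136
0.23209565908656135 -164.484871841674
0.41902317181342114 105.65193269863241
0.23770526753644183 15.066693644135132
knob [0.58900732 0.0560596  0.16      ]
coil [0.55810197 0.17483265 0.111     ]
knob side [0.59005389 0.05309355 0.163     ] coil side [0.55816199 0.17472705 0.111     ]
side corners [0.42242764 0.24661271 0.125     ] [0.64173908 0.30165192 0.125     ] [ 0.75070237 -0.09283148  0.125     ] [ 0.52890334 -0.15328958  0.125     ]
```

play_rows(
  series="100 0 0 0 0 0 9.64; 100 0 0 0 0 0 9.64; 100 0 0 0 0 0 9.64; 100 0 0 0 0 0 9.64; 100 0 0 0 0 0 9.64; 100 0 0 0 0 0 0",
  newtons=40,
)

```text
clock: 0.85
tcp_pos: [0.2576, 0.5138, 0.2498]
orientation: [0.0, 0.607, 0.795, -0.0]
wrist_force: [-0.3, -0.8, -0.2]
finger_gap: 0.0853
```

play_rows(
  series="100 -2.4 0.9 0 0 0 0; 100 -4.6 1.74 0 0 0 0; 100 -4.6 1.74 0 0 0 0; 100 -4.6 1.74 0 0 0 0; 100 -4.6 1.74 0 0 0 0; 100 -4.6 1.74 0 0 0 0; 100 -4.6 1.74 0 0 0 0; 100 -4.6 1.74 0 0 0 0; 100 -4.6 1.74 0 0 0 0; 100 -4.6 1.74 0 0 0 0; 100 -4.6 1.74 0 0 0 0; 100 -4.5 1.7 0 0 0 0",
)

```text
clock: 2.35
tcp_pos: [0.5899, 0.0543, 0.2501]
orientation: [-0.0, 0.606, 0.795, 0.0]
wrist_force: [0.4, 0.4, -0.0]
finger_gap: 0.085
```

```bash
python3 - <<'E'
from h import *
s=get_state();print(s['clock'],s['tcp_pos'],s['orientation'],s['joint_pos'])
from scipy.spatial.transform import Rotation as R
q=s['orientation'];M=R.from_quat([q[1],q[2],q[3],q[0]]).as_matrix();print(M)
im,c=shot('wrist','w0.png');np.save('w0.npy',c,allow_pickle=True)
print(c)
E
```

```text
2.35 [0.58993851 0.0543175  0.25009574] [-1.26738851e-04  6.06226604e-01  7.95291952e-01  2.53009269e-05] [-4.37249147e-02  3.47793171e-01  9.43339600e-02  1.31751634e+00
  1.86252084e-04  1.25888967e+00]
[[-2.64978578e-01  9.64254284e-01 -1.70912587e-04]
 [ 9.64254271e-01  2.64978609e-01  1.93908174e-04]
 [ 2.32264967e-04 -1.13421680e-04 -9.99999967e-01]]
{'fx': 344.5829353715229, 'fy': 344.5829353715229, 'cx': 317.3641719421711, 'cy': 243.90822104633835, 'rvec': array([-2.83009988, -0.38168408, -0.054062  ]), 'tvec': array([-0.58255437, -0.13629698,  0.34894212])}
```

View pics/w0.png

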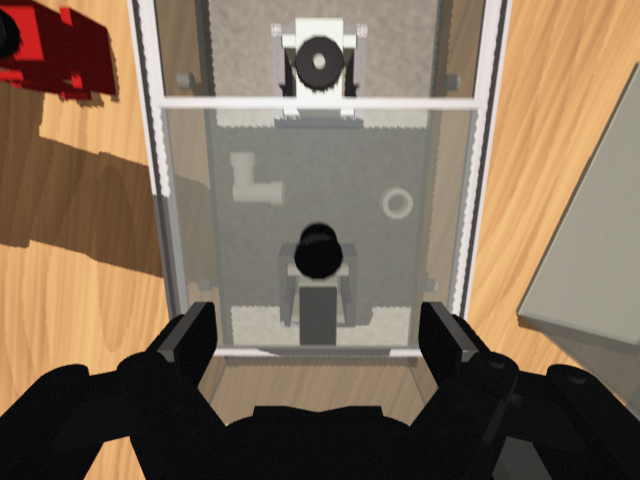

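```bash
python3 - <<'E'
from h import *
c=np.load('w0.npy',allow_pickle=True).item()
print('knob',ray(c,319,256,.163),'coil',ray(c,319,60,.111))
print('TCP px',proj(c,[[.59,.0543,.143]]))
for p in [(157,103),(484,103)]: print(ray(c,*p,.122))
for p in [(141,0),(497,0),(175,340),(463,340)]: print(ray(c,*p,.125))
E
```

```text
knob [0.58987195 0.05637865 0.163     ] coil [0.55708322 0.17587977 0.111     ]
TCP px [[318.27974364 249.6806718 ]]
[0.45881698 0.11937688 0.122     ]
[0.67230236 0.17797859 0.122     ]
[0.44241731 0.17618876 0.125     ]
[0.65526771 0.23456859 0.125     ]
[ 0.4991129  -0.05683268  0.125     ]
[0.72608259 0.00562441 0.125     ]
```

play_rows(
  series="100 0.15 0 2.0 0 0 0; 100 0 0 3.0 0 0 0; 100 0 0 3.0 0 0 0; 100 0 0 2.2 0 0 0; 100 0 0 0 0 0 0; 60 0 0 0 0 0 0; 20 0 0 0 0 0 0; 20 0 0 0 0 0 0; 20 0 0 0 0 0 0; 20 0 0 0 0 0 0; 20 0 0 0 0 0 0; 20 0 0 0 0 0 0",
  newtons=25,
)

```text
clock: 3.9
tcp_pos: [0.5892, 0.0572, 0.1494]
orientation: [0.001, 0.608, 0.794, 0.0]
wrist_force: [-1.2, -0.4, 6.0]
finger_gap: 0.0306
```

play_rows(
  series="20 -0.5 0 -0.1 0 0 0; 20 -1 0 0 0 0 0; 20 -1 0 0 0 0 0; 20 -1 0 0 0 0 0; 20 -1 0 0 0 0 0; 20 -1 0 0 0 0 0; 20 -1 0 0 0 0 0; 20 -0.5 0 0 0 0 0; 20 -0.3 0 0 0 0 0; 20 0 0 0 0 0 0",
)

```text
clock: 5.15
tcp_pos: [0.6083, -0.0138, 0.1495]
orientation: [0.001, 0.608, 0.794, -0.0]
wrist_force: [2.3, -1.3, 1.9]
finger_gap: 0.03
```

play_rows(
  series="20 -0.3 0 0 0 0 0; 20 -0.3 0 0 0 0 0; 20 -0.3 0 0 0 0 0; 20 0 0 0 0 0 0; 20 0 0 0 0 0 0",
)

```text
clock: 5.78
tcp_pos: [0.6089, -0.016, 0.1494]
orientation: [-0.004, 0.606, 0.796, 0.004]
wrist_force: [-1.5, 19.2, 8.0]
finger_gap: 0.0301
```

play_rows(
  series="20 0.6 0 0 0 0 0; 100 0 0 0 0 0 0; 100 0 0 0 0 0 0; 100 0 0 0 0 0 0; 100 0 0 0 0 0 0; 100 0 0 0 0 0 0; 100 0 0 -2 0 0 0; 100 0 0 -4 0 0 0; 100 0 0 -4 0 0 0; 100 0 0 0 0 0 0",
)

```text
clock: 7.02
tcp_pos: [0.6106, -0.0165, 0.2533]
orientation: [0.003, 0.608, 0.794, 0.002]
wrist_force: [-0.9, -0.6, -1.1]
finger_gap: 0.0858
```

```bash
python3 - <<'E'
from h import *
im,c=shot('top','top1.png')
im,c2=shot('wrist','w1.png');np.save('w1.npy',c2,allow_pickle=True)
im=cv2.imread('pics/top1.png')
cv2.imwrite('pics/crop2.png',cv2.resize(im[120:280,185:395],None,fx=3.7,fy=3.7,interpolation=cv2.INTER_CUBIC))
s=get_state();print(s['clock'],s['tcp_pos'],s['orientation'])
E
```

```text
7.125 [ 0.60888973 -0.01620932  0.24948045] [4.00190225e-04 6.07611819e-01 7.94234011e-01 2.29079556e-04]
```

View pics/crop2.png

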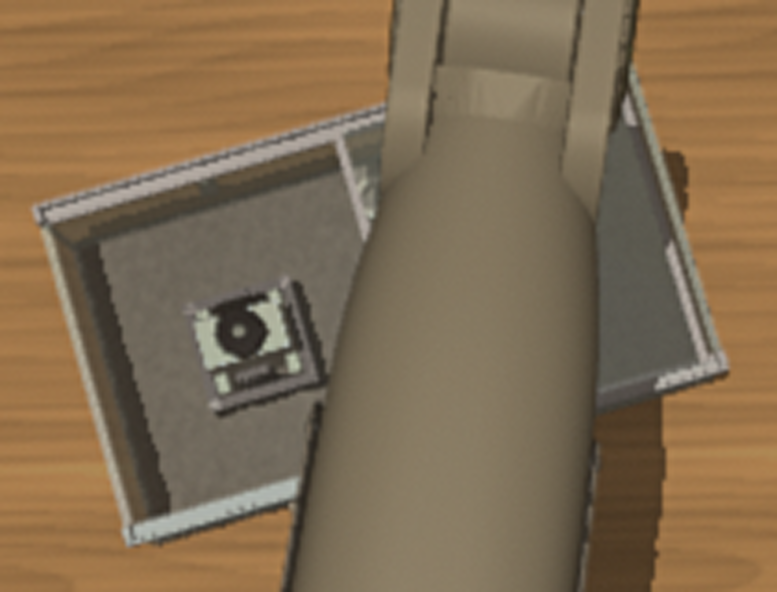

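View pics/w1.png

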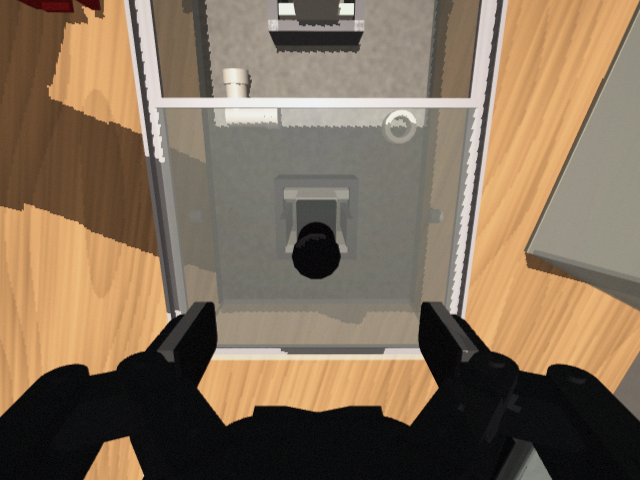

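play_rows(
  series="100 2 0 0 0 0 0; 100 4 0 0 0 0 0; 100 4 0 0 0 0 0; 100 4 0 0 0 0 0; 100 3 0.1 0 0 0 0; 100 2 0 0 0 0 0; 100 0.8 0 0 0 0 0; 100 0 0 0 0 0 0",
)

```text
clock: 8.12
tcp_pos: [0.5577, 0.1754, 0.249]
orientation: [-0.0, 0.607, 0.794, -0.0]
wrist_force: [-1.0, -0.8, 0.9]
finger_gap: 0.085
```

```bash
python3 - <<'E'
from h import *
s=get_state();print(s['clock'],s['tcp_pos'],s['orientation'])
im,c2=shot('wrist','w2.png');np.save('w2.npy',c2,allow_pickle=True)
print(proj(c2,[s['tcp_pos']-[0,0,.139]]))
E
```

```text
8.125 [0.55768767 0.17538971 0.24899497] [-8.61330357e-05  6.07391532e-01  7.94402584e-01 -2.31768025e-04]
[[318.21461116 237.42305225]]
```

View pics/w2.png

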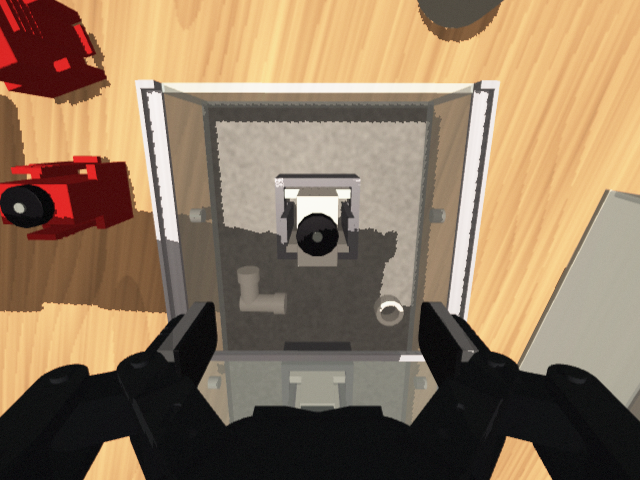

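```bash
python3 - <<'E'
from h import *
s=get_state();c=np.load('w2.npy',allow_pickle=True).item()
im=cv2.cvtColor(cv2.imread('pics/w2.png'),cv2.COLOR_BGR2GRAY)
m=(im[200:260,280:360]<60).astype(np.uint8);n,l,st,ce=cv2.connectedComponentsWithStats(m)
for i in range(1,n):
    if st[i,4]>200: print(st[i],ce[i]+[280,200])
b=im;p=ray(c,317.5,235,.111);d=p-s['tcp_pos'];M=np.array([[-.262,.965],[.965,.262]]);print(p,M@d[:2])
for u in [275.5,359.5]: q=ray(c,u,180,.051);print(q,M@(q-s['tcp_pos'])[:2])
im=cv2.imread('pics/w2.png');cv2.imwrite('pics/crop3.png',cv2.resize(im[160:290,250:390],None,fx=4.5,fy=4.5,interpolation=cv2.INTER_CUBIC))
E
```

```text
[  2   0  12  42 254] [288.93700787 216.7007874 ]
[ 61   0  12  44 239] [345.15899582 218.28451883]
[  16   14   43   42 1332] [316.93018018 234.37612613]
[0.55655702 0.17740909 0.111     ] [ 0.00281702 -0.00067372]
[0.50971217 0.20225868 0.051     ] [ 0.03907023 -0.03936841]
[0.58428715 0.22251104 0.051     ] [0.03907511 0.03790257]
```

View pics/crop3.png

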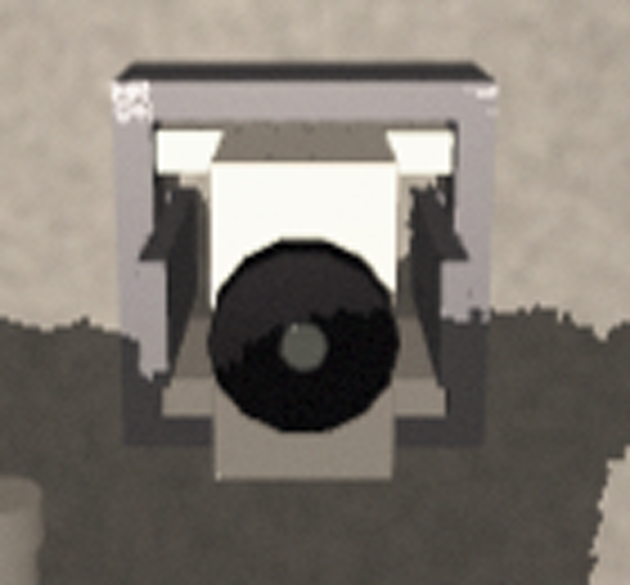

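play_rows(
  series="100 0.15 -0.07 2 0 0 0; 100 0 0 4 0 0 0; 100 0 0 4 0 0 0; 100 0 0 3 0 0 0; 100 0 0 2 0 0 0; 100 0 0 1.4 0 0 0; 100 0 0 0 0 0 0",
  newtons=50,
)

```text
clock: 9.05
tcp_pos: [0.5564, 0.1757, 0.0844]
orientation: [-0.001, 0.608, 0.794, -0.001]
wrist_force: [-0.2, 1.1, 0.1]
finger_gap: 0.0852
```

```bash
python3 - <<'E'
from h import *
im,c2=shot('wrist','w3.png');s=get_state();print(s['clock'],s['tcp_pos'],s['wrist_force'])
shot('side','s3.png');im=cv2.imread('pics/s3.png')
cv2.imwrite('pics/s3c.png',cv2.resize(im[150:370,280:500],None,fx=2.7,fy=2.7,interpolation=cv2.INTER_CUBIC))
E
```

```text
9.1 [0.55701606 0.17603247 0.08535001] [ 0.21085314 -0.23957657  0.62847595]
```

View pics/w3.png

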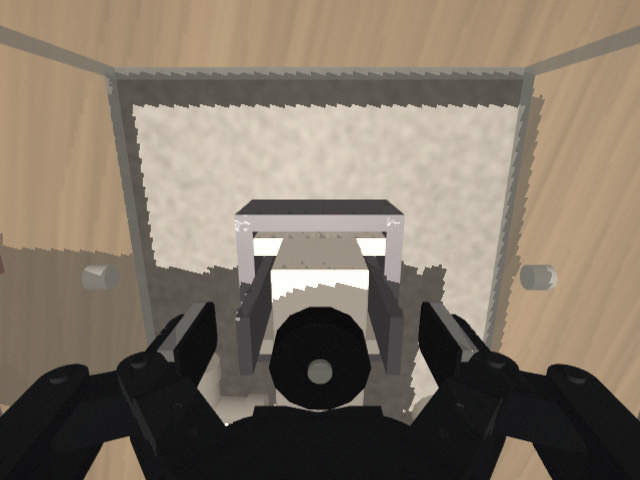

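View pics/s3c.png

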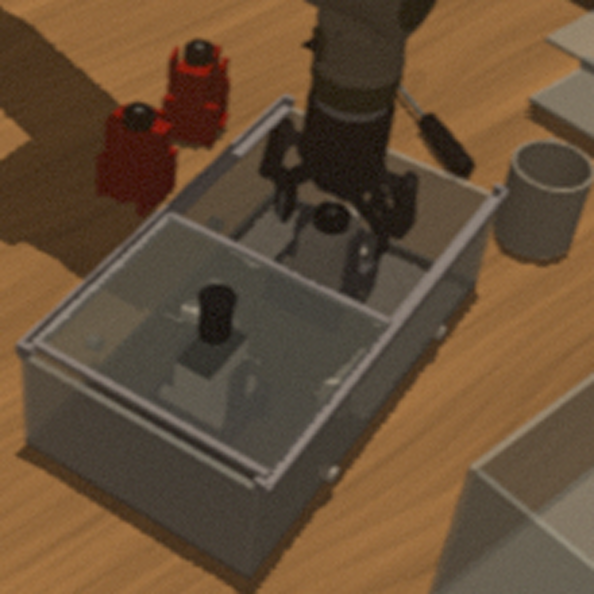

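Fingers straddle the catches evenly (pads at columns 217 and 419, catches at 238 and 402), so I'll close.

play_rows(
  series="80 0 0 0 0 0 0; 65 0 0 0 0 0 0; 50 0 0 0 0 0 0; 30 0 0 0 0 0 0; 30 0 0 0 0 0 0; 30 0 0 0 0 0 0; 30 0 0 0 0 0 0; 30 0 0 0 0 0 0; 30 0 0 0 0 0 0",
  newtons=50,
)

```text
clock: 10.28
tcp_pos: [0.5573, 0.1766, 0.0888]
orientation: [0.001, 0.608, 0.794, 0.001]
wrist_force: [-6.0, -1.9, 19.6]
finger_gap: 0.0377
```

```bash
python3 - <<'E'
from h import *
im,c2=shot('wrist','w4.png');s=get_state();print(s['clock'],s['tcp_pos'],s['wrist_force'],s['finger_gap'])
E
```

```text
10.325 [0.55726859 0.17662629 0.08875519] [-5.82721418 -1.00201792 19.12133773] 0.037889633473695034
```

View pics/w4.png

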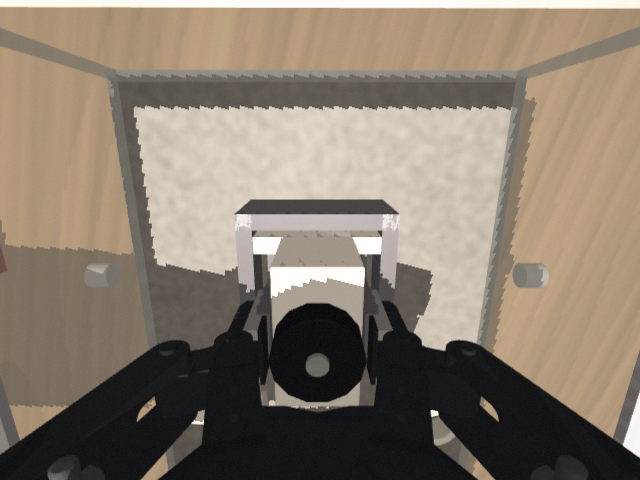

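```bash
python3 - <<'E'
from h import *
im=cv2.imread('pics/w4.png');a=cv2.resize(im[190:430,200:440],None,fx=2.5,fy=2.5,interpolation=cv2.INTER_CUBIC)
cv2.imwrite('pics/w4c.png',np.clip(a*2.5+20,0,255).astype(np.uint8))
shot('side','s4.png');im=cv2.imread('pics/s4.png')
a=cv2.resize(im[190:290,350:450],None,fx=6,fy=6,interpolation=cv2.INTER_CUBIC);cv2.imwrite('pics/s4c.png',np.clip(a*1.6,0,255).astype(np.uint8))
E
```

```text
(no output)
```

View pics/w4c.png

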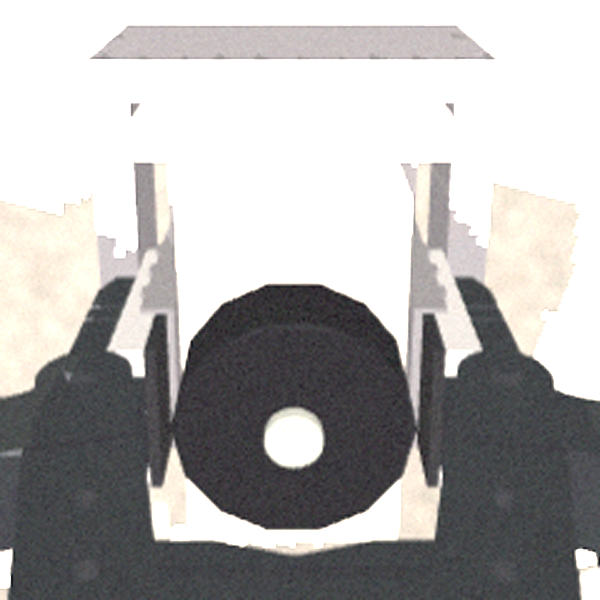

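View pics/s4c.png

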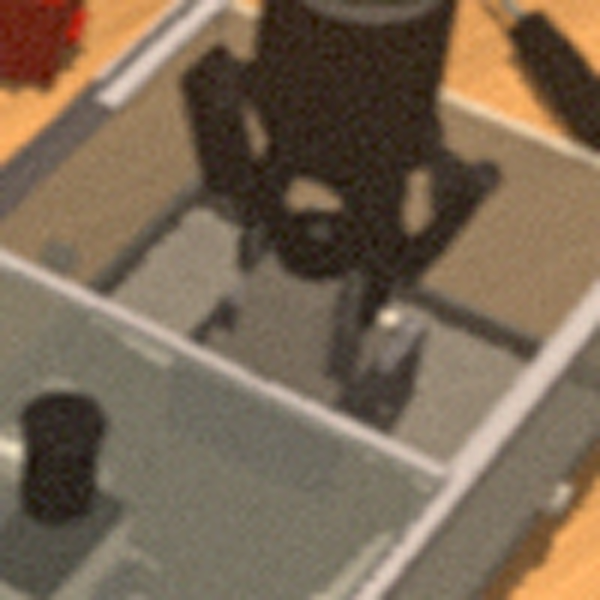

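play_rows(
  series="30 0 0 -0.4 0 0 0; 30 0 0 -0.4 0 0 0; 30 0 0 -0.5 0 0 0; 30 0 0 -0.7 0 0 0; 30 0 0 0 0 0 0",
)

```text
clock: 11.0
tcp_pos: [0.5573, 0.1766, 0.1059]
orientation: [0.0, 0.608, 0.794, 0.0]
wrist_force: [-0.4, -0.1, -2.0]
finger_gap: 0.037
```

```bash
python3 - <<'E'
from h import *
im,c2=shot('wrist','w5.png');s=get_state();print(s['clock'],s['tcp_pos'],s['wrist_force'],s['finger_gap'])
im=cv2.imread('pics/w5.png');a=cv2.resize(im[190:430,200:440],None,fx=2.5,fy=2.5,interpolation=cv2.INTER_CUBIC)
cv2.imwrite('pics/w5c.png',np.clip(a*2.,0,255).astype(np.uint8))
E
```

```text
11.05 [0.55707791 0.17658504 0.10553577] [-0.00078242  0.28820179 -0.37561914] 0.03721544200226835
```

View pics/w5c.png

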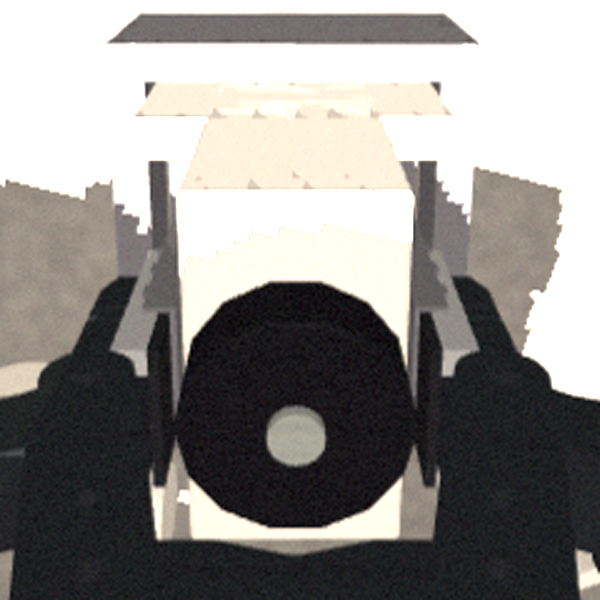

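play_rows(
  series="30 0 0 -1 0 0 0; 30 0 0 -1.5 0 0 0; 30 0 0 -1.5 0 0 0; 30 0 0 -2 0 0 0; 30 0 0 -2 0 0 0; 30 0 0 -2 0 0 0; 30 0 0 -2 0 0 0; 30 0 0 -2 0 0 0; 30 0 0 -1.5 0 0 0; 30 0 0 -0.8 0 0 0; 30 0 0 0 0 0 0; 30 0 0 0 0 0 0",
)

```text
clock: 12.55
tcp_pos: [0.5565, 0.1764, 0.2675]
orientation: [-0.0, 0.608, 0.794, -0.0]
wrist_force: [-0.2, -0.5, -0.7]
finger_gap: 0.0378
```

play_rows(
  series="30 0 0 0 0 0 0; 30 0 0 0 0 0 0; 30 0 0 0 0 0 0; 30 0 0 0 0 0 0; 30 0 0 0 0 0 0; 30 0 0 0 0 0 0",
)

```text
clock: 13.3
tcp_pos: [0.5568, 0.1765, 0.2683]
orientation: [0.0, 0.608, 0.794, 0.0]
wrist_force: [0.0, -0.0, -1.7]
finger_gap: 0.0371
```

```bash
python3 - <<'E'
from h import *
im,c2=shot('wrist','w6.png');s=get_state();print(s['clock'],s['tcp_pos'],s['wrist_force'],s['finger_gap'],abs(s['qvel']).max())
shot('side','s6.png');im=cv2.imread('pics/s6.png')
c=cams.get_calibration('side');R=proj(c,[[.5571,.1766,s['tcp_pos'][2]-.079],[.5571,.1766,.155],[.558,.174,.006],[.61,-.0165,.163]]);print(R)
cv2.imwrite('pics/s6c.png',cv2.resize(im[100:350,270:490],None,fx=2.4,fy=2.4,interpolation=cv2.INTER_CUBIC))
E
```

```text
13.35 [0.55680833 0.17652554 0.2683235 ] [ 0.83627268 -0.8751901  -0.53168963] 0.03707620948059202 0.0017360092938085013
[[407.63943724 203.17914906]
 [405.75856136 214.26323761]
 [397.92424182 258.33472092]
 [360.91496406 259.60493662]]
```

View pics/w6.png

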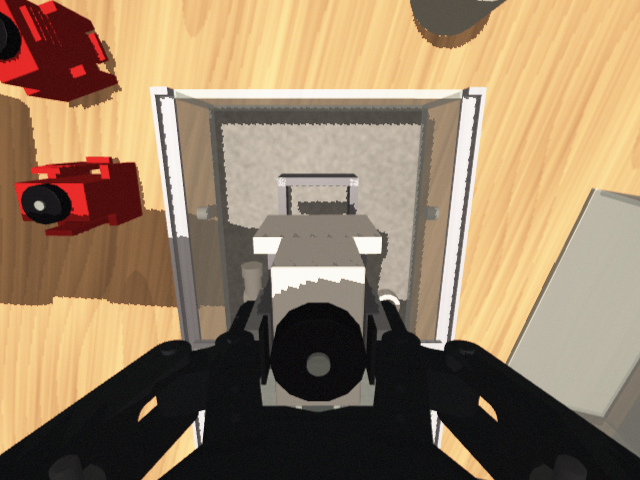

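View pics/s6c.png

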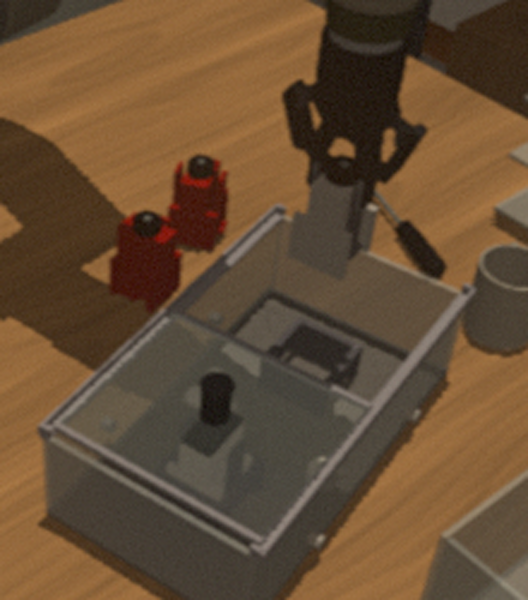

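```bash
python3 - <<'E'
from h import *
print(workorder.hand_in())
E
```

```text
the job is handed in; nothing more can be done
None
```

I slid the guard door by its knob to the end away from the valve, pinched the valve cassette's two catches and lifted it straight out. The job was handed in at about 13.4 s with the arm still holding the cassette at a 50 N grip.

**Final checks**
- **Door:** it stopped against its end stop with about 19 N on the wrist, and stayed there after I released the knob.
- **Valve:** the side and wrist pictures show it upright over the case. Its underside is about 0.185 m up, roughly 7 cm above the rim; this comes from the tool's rise with no visible slip. Joint speeds were about zero.
- **Other parts:** the last pictures show the other cassette seated, and nothing else looked moved. I did not measure their positions.

**Readings that disagreed**
- **Grip opening:** the gripper read 37 to 38 mm on the catches, where 46 mm was expected for catches pressed home. I put this down to how the gripper reports its opening. The pictures show the pads on the catches, and the cassette came out freely.
- **Push while pinching:** closing the fingers lifted the tool about 4 mm with 19 N upward, which went away on lifting.
- **Weight:** the wrist force under load was too noisy (−0.5 to −2 N) to confirm the cassette's weight.
- **Door start position:** it measured about 20 mm off centre at the start, rather than 0.

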